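# Find the hidden catch of the keepsake chest

## Task

One of the four inlaid tiles in the lid of the wooden keepsake chest is a hidden push button; all four look alike. Feel across them with the fingertips, pressing one after another, until you find the tile that gives, and press it fully down so that the secret drawer springs out of the chest. Then let go of the tile so that it comes back up, leave the drawer out, and do not pick up, knock or shift the cup, the bottle or the candlestick.

Things in the scene. Friction and masses are not known exactly. Their poses are not given: they have to be found in the camera images.
- chest: Dark wooden keepsake chest, fixed to the counter, 170 (x) x 290 (y) x 95 mm high, brass corner plates on its flat lid. Origin: centre of its underside, on the counter; x points away from the robot to the drawer side, y along its long side, z up. A row of four pale tiles, 66 mm apart, runs along y through the middle of the lid: three are solid, one, at random each time, is the spring button.
- well0 (a point): Centre of the face of tile 0 at rest (56 mm square, dark cross, brass dot in the middle, in a 58 mm square well, its face 2 mm below the lid's surface), 93 mm above the counter, at y = -99 mm in the chest's frame; axes as the chest's. Fixed (does not go down with the tile); any of the four may be the button.
- well1 (a point): Centre of the face of tile 1 at rest (56 mm square, dark cross, brass dot in the middle, in a 58 mm square well, its face 2 mm below the lid's surface), 93 mm above the counter, at y = -33 mm in the chest's frame; axes as the chest's. Fixed (does not go down with the tile); any of the four may be the button.
- well2 (a point): Centre of the face of tile 2 at rest (56 mm square, dark cross, brass dot in the middle, in a 58 mm square well, its face 2 mm below the lid's surface), 93 mm above the counter, at y = +33 mm in the chest's frame; axes as the chest's. Fixed (does not go down with the tile); any of the four may be the button.
- well3 (a point): Centre of the face of tile 3 at rest (56 mm square, dark cross, brass dot in the middle, in a 58 mm square well, its face 2 mm below the lid's surface), 93 mm above the counter, at y = +99 mm in the chest's frame; axes as the chest's. Fixed (does not go down with the tile); any of the four may be the button.
- catch (a joint): How far the button tile (whichever it is) is pressed down: 0 at rest, 0.006 m fully down. It starts to give at about 2 N and takes about 5 N fully down, then stops hard; it frees the drawer at about 0.004 m and springs back up when let go.
- drawer (a joint): Opening of the secret drawer: 0 shut and latched, 0.060 m fully out. Once freed, its own spring drives it out within about 1.5 s, away from the robot (the chest's +x), and it stays out.
- drawer_front (a point): Middle of the upper edge of the drawer's outer face, 62 mm above the counter; the face is 246 mm wide and 50 mm high and flush with the chest's far side while shut. Moves with the drawer.
- cup: Blue ceramic cup without handle, 76 mm across the rim, 70 mm high, loose, stands beside the chest. Origin: centre of its underside.
- bottle: Amber glass bottle with black cap, 60 mm across, 160 mm high, loose, stands beside the chest. Origin: centre of its underside.
- candlestick: Brass candlestick, foot 68 mm across, 95 mm high, loose, stands beside the chest. Origin: centre of its underside.

How it is judged (in metres and radians):
On the way, in this order (a step that is already met when the one before it is completed fails the run):
1. the button tile is pressed down more than 3 mm (value of joint catch above 0.003 m), for 0.04 s.
2. the secret drawer has sprung out more than 50 mm (value of joint drawer above 0.05 m), for 0.2 s.
At the end, for the whole second after the job is handed in: The drawer stands out by more than 50 mm of its 60, the button tile is let go and back up to within 1.5 mm, and cup, bottle and candlestick stand upright (within 0.2 rad) within 30 mm of where they were (value of joint drawer above 0.05 m and value of joint catch below 0.0015 m and distance of each of cup, bottle, candlestick from where it was at the start of the episode below 0.03 m and angle between each of cup, bottle, candlestick's own z axis and vertical below 0.2 rad); the robot touches nothing.
It fails at once if the cup is lifted, carried, shifted by more than 30 mm or tipped (distance of cup from where it was at the start of the episode above 0.03 m or angle between cup's own z axis and vertical above 0.35 rad).
It fails at once if the bottle is lifted, carried, shifted by more than 30 mm or tipped (distance of bottle from where it was at the start of the episode above 0.03 m or angle between bottle's own z axis and vertical above 0.35 rad).
It fails at once if the candlestick is lifted, carried, shifted by more than 30 mm or tipped (distance of candlestick from where it was at the start of the episode above 0.03 m or angle between candlestick's own z axis and vertical above 0.35 rad).
It also fails if it takes over 51 s, if anything falls off the work surface, if the arm or the gripper's body presses on something with over 40 N, if the wrist force passes 120 N, or if a joint passes its speed limit or range.

## Robot

A 6-joint arm with a two-finger parallel gripper is mounted at the origin on the work surface. World frame = base frame: x ahead of the robot, y to its left, z up, the work surface at z = 0. Lengths are in mm, angles in rad, forces in N, time in s.
With the tool pointing down it reaches from about 400 to 825 mm from the base axis. Payload 7 kg.
Tool frame: the origin (TCP) lies between the finger pads; the fingertips stand 14 mm ahead of it and the grasp point (between the pads) lies 5 mm behind it; x points along the fingers, y is the direction in which the jaws open and shut, and the axes are right-handed (so a half turn about x gives the same grasp; the last joint's range is limited). The gripper opens to 85 mm and grips with 20 to 120 N. Pads are 22 mm wide; open, the fingers measure 114 mm over their backs; the gripper's body (76 mm by 85 mm) begins 54 mm behind the grasp point. The pads swing forward as they close: fully open they stand 13 mm farther back than shut.
Start: joints at [1.539, 0.359, 0.012, 0, -1.224, -0.288], TCP at [212.213, 640.75, 206.602] pointing down, gripper open.
Joint ranges: [-3.07, 3.07], [-1.43, 2.12], [-1.02, 1.25], [-3.03, 1.67], [-3.05, -0], [-3.03, 3.03]. Speed limits (rad/s): [2.39, 2.39, 3.01, 3.14, 3.14, 3.14].

## Interface

Orientations are given as a unit quaternion [x, y, z, w].
In Python, from cell import get_state, camera, finish_job, masks_of, landmark_of gives the robot as it stands.
- The arm moves only by the tool drive_tool, never from a script. Its argument "motion" is a list of rows, each a list of 2 entries, a list of its own where there are three numbers: the shift along the tool's x, y, z each as a share of 30 cm, from -1 to 1, then the turn, a rotation vector about the tool's x, y, z each as a share of pi/4 rad, from -1 to 1. In form: [[[tx, ty, tz], [ax, ay, az]], ...]. A call has 1 to 10 rows; each row is the pose to reach, as a shift and turn from the pose measured when the call began, along the tool's axes at that moment; what a row does not reach only later rows make up. A row lasts 1/12 s, in which the tool goes at most 41.7 mm and 7.16 degrees, less where a joint would pass 70% of its speed; a pose out of reach is approached as far as the arm can. A call with a number of a shift or a turn outside -1 to 1 is refused whole. A call with a gripper value outside its range is refused whole. "claw" is the closure, from 0 (fully open) to 1 (shut), set as the call begins (left out, the last holds). The fingers move at their own pace and stop on an object; "grip_force" is the grip in N (left out, the last holds). Time passes only in rows, so rows that repeat a pose let the fingers close. It gives the time, the measured TCP pose, the force and the opening at its end, in the units of the state.
- get_state(): the state, without advancing time (a new reading comes with each control period).
- camera(name): name is "scene" or "top" or "wrist"; returns a dict with "pixels" (480x640x3 uint8, blue, green, red), "range_z" (480x640 float32, mm along the optical axis (not along the pixel's ray), 0 where there is no reading), "K" (3x3 intrinsics, pixels), "world_to_cam" (4x4, takes a point from world to camera coordinates). Camera axes: x right, y down, z forward; pixel columns grow to the right and rows downward; lengths in mm; the calibration is good to about 2 mm. A picture is of the moment at which its call begins.
- finish_job(): hands the job in, once; it reports no verdict.
Trained networks look in the newest picture that a camera, given by its name, has taken for a name from the list of things; names that differ only in an ending like _2 or _b are one class to them, and where a whole thing is asked for, a point or a joint stands for the part that bears it (a point fixed in the world has none). Each returns a list of dicts, best first, with "p" (0 to 1); they miss things now and then, are a little off and sometimes report something else, mostly with a low value. They report only what shows in the picture. A call takes as long as a camera call.
- masks_of(camera, target): "mask" (480x640 bool, what is visible of it) and "extent" ([left, top, right, bottom] in pixels, round what is visible of it).
- landmark_of(camera, target): "xy" ([column, row] in pixels: a listed point, or the origin of a listed thing).
The state is a dict: "time": time; "joints": joint angles; "dq": joint speeds; "joint_efforts": joint torques, N m; "eef_pos": TCP position; "tool_rot": TCP orientation; "force": force on the tool from outside, world axes, zero at the start; "torque": the same for the moment, N m; "grip_width": opening from 0.0 (shut) to 1.0 (fully open).
Only numpy, scipy, OpenCV 4.12 (cv2) and the standard library are available. Lean on these libraries where they do the work, as an engineer would, in place of code of your own. Each camera call takes 0.05 s, during which the arm holds its last target.

## Working session

There is one attempt and no reset: what is moved stays moved. The work goes in short steps, Python scripts to look and compute and a tool call to move; the robot and the scene stay as the last step left them, time stands still between calls to the robot, and variables do not carry over. Pictures are saved under pics/ and viewed, and the job is handed in when it is done.

Besides the shell and the picture viewer there is one more tool, called after "Request:" by a JSON object that holds its "fn" and its "kwargs", one argument or row to a line. drive_tool: Moves the arm, as the interface text tells. Its arguments: {"type":"object","properties":{"motion":{"type":"array","items":{"type":"array"}},"claw":{"type":"number"},"grip_force":{"type":"number"}},"required":["motion"]}

```bash
mkdir -p pics; cat > h.py <<'E'
import numpy as np, cv2
from cell import *
def px2w(c,u,v,z=None):
    K=c["K"];T=np.linalg.inv(c["world_to_cam"])
    r=np.linalg.inv(K)@[u,v,1]
    if z is None:
        d=c["range_z"][int(round(v)),int(round(u))]; return (T@np.r_[r*d,1])[:3]
    o=T[:3,3]; d=T[:3,:3]@r
    return o+d*(z-o[2])/d[2]
E
python3 - <<'E'
from h import *
s=get_state();print(s)
for n in ("top","scene"):
    c=camera(n);cv2.imwrite(f"pics/{n}0.png",c["pixels"])
    for i in range(4):
        for l in landmark_of(n,f"well{i}")[:2]: print(n,i,l["p"],l["xy"],px2w(c,*l["xy"],z=93).round(1))
    for t in ("chest","cup","bottle","candlestick"):
        for l in landmark_of(n,t)[:1]: print(n,t,l["p"],l["xy"],px2w(c,*l["xy"],z=0).round(1))
        for m in masks_of(n,t)[:1]: print(m["p"],m["extent"])
E
```

```text
{'time': 0.0, 'joints': array([ 1.53911204e+00,  3.59409330e-01,  1.10999681e-02, -3.41214560e-04,
       -1.22412336e+00, -2.88090141e-01]), 'dq': array([ 0.00063465, -0.00066529, -0.00149537,  0.00091189,  0.00129914,
       -0.00126368]), 'joint_efforts': array([ 2.09320556e-04, -5.83314443e+01,  2.93421614e+01,  6.93658859e+00,
       -5.82675464e-03,  1.29276455e-05]), 'eef_pos': array([212.06233544, 640.28672599, 205.66871374]), 'tool_rot': array([-0.6980425 ,  0.11320508,  0.69811955,  0.11202846]), 'force': array([ 0.50514685, -0.23127418, -0.25272977]), 'torque': array([-0.07441638, -0.02659148,  0.03422876]), 'grip_width': 1.0013034854725797}
top chest 0.57 [360.9, 270.4] [568.5 -21.4   0. ]
0.98 [267.6, 204.6, 462.4, 329.0]
top cup 0.8 [231.5, 313.4] [495.9 206.6   0. ]
0.72 [203.0, 286.1, 252.3, 337.4]
top bottle 0.91 [494.9, 250.4] [ 600.5 -256.2    0. ]
0.74 [478.3, 228.3, 541.1, 269.3]
top candlestick 0.61 [236.9, 218.9] [664.4 198.9   0. ]
0.55 [211.1, 197.8, 254.9, 240.4]
scene 0 0.96 [274.1, 246.7] [571.4 -48.8  93. ]
scene 0 0.95 [299.5, 229.7] [563.7  13.7  93. ]
scene 1 0.96 [274.1, 246.7] [571.4 -48.8  93. ]
scene 1 0.95 [299.5, 229.7] [563.7  13.7  93. ]
scene 2 0.96 [274.1, 246.7] [571.4 -48.8  93. ]
scene 2 0.95 [299.5, 229.7] [563.7  13.7  93. ]
scene 3 0.96 [274.1, 246.7] [571.4 -48.8  93. ]
scene 3 0.95 [299.5, 229.7] [563.7  13.7  93. ]
scene chest 0.6 [324.7, 213.2] [497.4 117.9  -0. ]
0.82 [199.4, 181.1, 370.1, 333.6]
scene cup 0.62 [357.5, 198.9] [503.9 204.1   0. ]
0.55 [338.9, 166.4, 376.8, 209.3]
scene bottle 0.73 [191.2, 335.8] [ 605.4 -260.8    0. ]
0.68 [164.3, 287.9, 206.2, 348.7]
scene candlestick 0.73 [400.6, 245.3] [659.9 207.5   0. ]
0.64 [386.2, 213.4, 413.0, 262.6]
```

View pics/top0.png

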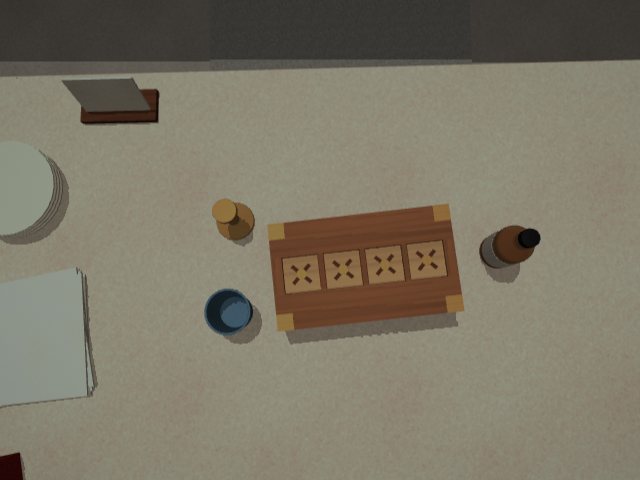

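View pics/scene0.png

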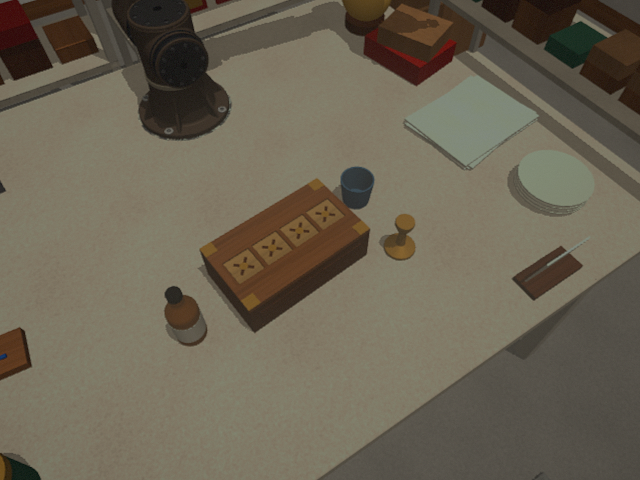

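```bash
python3 - <<'E'
from h import *
for n in ("top","scene"):
    c=camera(n)
    for l in landmark_of(n,"well0"): print(n,l["p"],l["xy"],px2w(c,*l["xy"],z=93).round(1),px2w(c,*l["xy"]).round(1))
    m=masks_of(n,"chest")[0]["mask"]
    K=c["K"];T=np.linalg.inv(c["world_to_cam"])
    v,u=np.nonzero(m); d=c["range_z"][v,u]
    P=np.linalg.inv(K)@np.c_[u,v,np.ones(len(u))].T*d
    P=(T[:3,:3]@P).T+T[:3,3]
    q=P[(abs(P[:,2]-94)<5)]
    print(len(q),q[:,2].mean(),cv2.minAreaRect(q[:,:2].astype(np.float32)))
    print(T[:3,3])
E
```

```text
14390 94.56527808663186 ((565.4775390625, -20.825836181640625), (170.0472869873047, 290.6548156738281), 5.718104362487793)
[490.06745318  24.16259192 874.54742833]
scene 0.97 [297.5, 232.9] [568.2   6.3  93. ] [568.1   6.4  92.9]
scene 0.65 [274.1, 247.4] [572.8 -49.6  93. ] [572.7 -49.6  92.9]
scene 0.62 [242.1, 265.1] [ 574.6 -120.5   93. ] [ 573.1 -120.    90.6]
scene 0.59 [326.3, 215.1] [562.4  78.3  93. ] [561.7  78.7  91.9]
8348 94.08427443757832 ((567.1322021484375, -21.237640380859375), (173.7210693359375, 291.2597351074219), 5.69258975982666)
[1079.55967187 -272.56170643  914.29134976]
```

```bash
cat >> h.py <<'E'
from scipy.spatial.transform import Rotation as R
YAW=np.radians(5.7);CH=np.array([565.7,-20.9])
def tile(i): d=(-99,-33,33,99)[i]; return CH+d*np.array([-np.sin(YAW),np.cos(YAW)])
def plan(xyz,yaw=None):
    s=get_state();Rm=R.from_quat(s["tool_rot"])
    sh=Rm.inv().apply(np.array(xyz)-s["eef_pos"])/300
    M=Rm.as_matrix()
    # want tool x down, tool y along chest +-x or +-y: nearest
    best=None
    for k in range(4):
        a=YAW+k*np.pi/2; y=np.array([np.cos(a),np.sin(a),0]);x=np.array([0,0,-1.])
        G=R.from_matrix(np.c_[x,y,np.cross(x,y)]); rv=(Rm.inv()*G).as_rotvec()/(np.pi/4)
        if best is None or np.linalg.norm(rv)<np.linalg.norm(best): best=rv
    print("shift",sh.round(4),"turn",best.round(3),"pos",s["eef_pos"].round(1),"F",s["force"].round(2),"t",s["time"])
    return Rm
E
python3 - <<'E'
from h import *
print(plan([*tile(3),170]).as_matrix().round(3)); print([tile(i).round(1) for i in range(4)])
E
```

```text
shift [ 0.122   1.4218 -1.6776] turn [-0.534  0.    -0.   ] pos [212.2 640.8 206.6] F [0.31 0.17 0.81] t 1.6
[[-0.    -0.314 -0.949]
 [-0.    -0.949  0.314]
 [-1.     0.    -0.   ]]
[array([ 575.5, -119.4]), array([569. , -53.7]), array([562.4,  11.9]), array([555.9,  77.6])]
```

Request:
{"fn": "drive_tool", "kwargs": {
  "motion": [
    [[0,0.7,-0.84],[0,0,0]],
    [[0,0.7,-0.84],[0,0,0]],
    [[0,0.7,-0.84],[0,0,0]],
    [[0,0.7,-0.84],[-0.2,0,0]],
    [[0,0.7,-0.84],[-0.4,0,0]],
    [[0,0.7,-0.84],[-0.53,0,0]],
    [[0,0.7,-0.84],[-0.53,0,0]],
    [[0,0.7,-0.84],[-0.53,0,0]],
    [[0,0.7,-0.84],[-0.53,0,0]],
    [[0,0.7,-0.84],[-0.53,0,0]]
  ],
  "claw": 1,
  "grip_force": 30
}}

```text
time: 2.43
eef_pos: [386.4, 360.7, 207.2]
tool_rot: [0.707, 0.033, -0.706, 0.033]
force: [-0.6, 0.4, -0.9]
grip_width: 0.001
```

```bash
python3 -c "
from h import *
plan([*tile(3),150]);s=get_state();print(s['joints'].round(2),s['grip_width'])"
```

```text
shift [ 0.19    0.9922 -0.4744] turn [-0.008 -0.001  0.001] pos [386.4 360.7 207.2] F [-0.61  0.37 -0.93] t 2.4333
[ 1.12  0.12 -0.31  0.   -1.14  0.54] 0.0006724078159534102
```

Request:
{"fn": "drive_tool", "kwargs": {
  "motion": [
    [[0,0.99,-0.474],[0,0,0]],
    [[0,0.99,-0.474],[0,0,0]],
    [[0,0.99,-0.474],[0,0,0]],
    [[0,0.99,-0.474],[0,0,0]],
    [[0,0.99,-0.474],[0,0,0]],
    [[0,0.99,-0.474],[0,0,0]],
    [[0,0.99,-0.474],[0,0,0]],
    [[0.1,0.99,-0.474],[0,0,0]],
    [[0.19,0.99,-0.474],[0,0,0]],
    [[0.19,0.99,-0.474],[0,0,0]]
  ]
}}

```text
time: 3.27
eef_pos: [553.3, 76.2, 144.1]
tool_rot: [-0.704, -0.031, 0.709, -0.032]
force: [-1.0, -0.9, -2.2]
grip_width: -0.003
```

```bash
python3 -c "
from h import *
plan([*tile(3),112])
c=camera('scene');cv2.imwrite('pics/s1.png',c['pixels'])
c=camera('wrist');cv2.imwrite('pics/w1.png',c['pixels'])
for l in landmark_of('wrist','well0'): print(l['p'],l['xy'],px2w(c,*l['xy'],z=93).round(1))
"
```

```text
shift [ 0.107  -0.0041 -0.0099] turn [-0.013  0.01  -0.001] pos [553.3  76.2 144.1] F [-1.02 -0.92 -2.2 ] t 3.2667
```

View pics/s1.png

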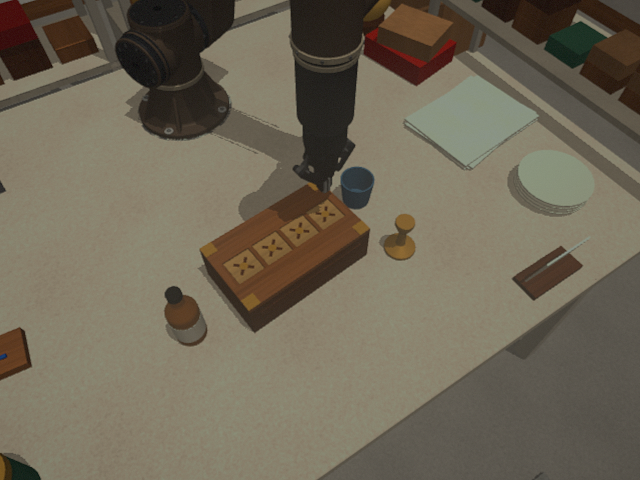

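View pics/w1.png

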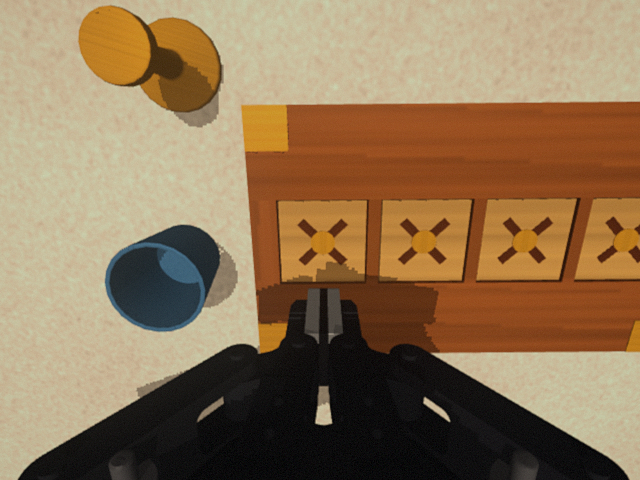

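```bash
python3 -c "
from h import *
c=camera('wrist')
for p in [(322,242),(423,241),(525,241),(627,241)]: print(px2w(c,*p,z=93).round(1),px2w(c,p[0],p[1]-18).round(1))
def pr(P): q=c['world_to_cam']@np.r_[P,1]; q=c['K']@q[:3]; return q[:2]/q[2]
s=get_state();e=s['eef_pos'];print(e,s['force'],pr(e-[0,0,14]),pr([*tile(3),93]))
for v in (290,296,305,315): print(v,px2w(c,316,v).round(1),px2w(c,331,v).round(1))
"
```

```text
[557.7  79.8  93. ] [570.5  81.   93.8]
[564.8  12.8  93. ] [577.5  15.4  94.1]
[571.2 -55.   93. ] [583.5 -51.4  93.3]
[ 577.6 -122.8   93. ] [ 589.8 -118.1   93.3]
[556.5050658   79.67468526 151.55113306] [-0.35612906 -0.60683482  0.11870562] [321.81304622 271.03462969] [325.01257424 244.92917985]
290 [566.8  83.  181. ] [567.8  76.7 181.7]
296 [567.2  82.9 187.2] [568.2  76.8 187.8]
305 [567.4  82.8 194.9] [567.5  76.9 194. ]
315 [566.8  82.6 201.2] [567.8  77.1 201.9]
```

```bash
python3 -c "
from h import *
c=camera('wrist')
cv2.imwrite('pics/w2.png',cv2.resize(c['pixels'][200:400,220:420],None,fx=3,fy=3,interpolation=0))
for v in range(262,296,3): print(v,px2w(c,316,v).round(0),px2w(c,323,v).round(0))
T=np.linalg.inv(c['world_to_cam']);print(T.round(2),get_state()['eef_pos'])
"
```

```text
262 [543.  83.  93.] [544.  78.  93.]
265 [541.  83.  93.] [542.  78.  94.]
268 [539.  83.  93.] [540.  78.  95.]
271 [537.  82.  94.] [538.  78.  95.]
274 [535.  82.  95.] [535.  77.  93.]
277 [532.  82.  93.] [533.  77.  95.]
280 [530.  82.  93.] [531.  77.  95.]
283 [527.  82.  91.] [528.  77.  93.]
286 [526.  81.  96.] [527.  77.  97.]
289 [568.  84. 182.] [568.  80. 181.]
292 [567.  83. 184.] [568.  81. 185.]
295 [568.  83. 187.] [568.  80. 187.]
[[ 9.0000e-02 -9.5000e-01 -3.1000e-01  6.3724e+02]
 [-1.0000e+00 -9.0000e-02 -3.0000e-02  8.7000e+01]
 [-0.0000e+00  3.1000e-01 -9.5000e-01  3.1980e+02]
 [ 0.0000e+00  0.0000e+00  0.0000e+00  1.0000e+00]] [556.58376813  79.88709778 151.87987606]
```

View pics/w2.png

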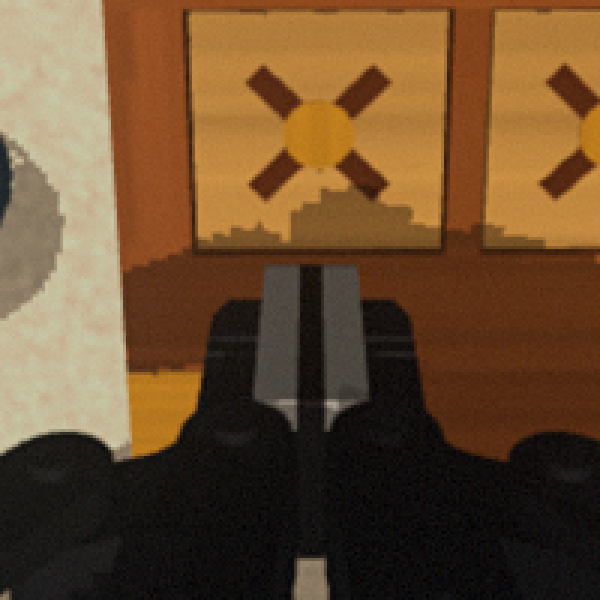

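```bash
python3 -c "
from h import *
c=camera('scene')
cv2.imwrite('pics/s2.png',cv2.resize(c['pixels'][130:270,250:410],None,fx=4,fy=4,interpolation=0))
def pr(P): q=c['world_to_cam']@np.r_[P,1]; q=c['K']@q[:3]; return q[:2]/q[2]
e=get_state()['eef_pos'];print(e,pr(e),pr(e-[0,0,14]),pr(e+[0,0,30]))
u,v=pr(e)
K=c['K'];T=np.linalg.inv(c['world_to_cam'])
vv,uu=np.mgrid[130:240,290:360];vv=vv.ravel();uu=uu.ravel();d=c['range_z'][vv,uu]
P=(T[:3,:3]@(np.linalg.inv(K)@np.c_[uu,vv,np.ones(len(uu))].T*d)).T+T[:3,3]
m=(abs(P[:,0]-e[0])<30)&(abs(P[:,1]-e[1])<40)&(P[:,2]>105)
q=P[m][np.argsort(P[m][:,2])];print(q[:200:15].round(0))
"
```

```text
[556.49350016  79.8623664  151.88836699] [325.60335973 194.24485625] [325.54335305 198.82347419] [325.73680224 184.06295095]
[[564.  73. 177.]
 [562.  68. 184.]
 [561.  66. 187.]
 [552.  65. 190.]
 [568.  84. 193.]
 [567.  84. 195.]
 [563.  92. 198.]
 [568.  73. 200.]
 [565.  70. 205.]
 [568.  84. 207.]
 [562.  65. 211.]
 [568.  92. 216.]
 [566.  65. 219.]
 [568.  83. 221.]]
```

View pics/s2.png

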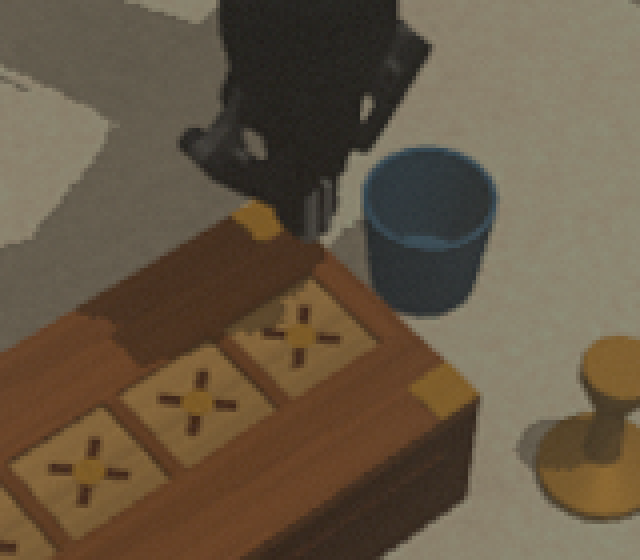

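Both cameras put the visible fingertips near z≈178 with the TCP reading 152, but the text says the tips should be at 138. I'll come down under guard and check again.

Request:
{"fn": "drive_tool", "kwargs": {
  "motion": [
    [[0.03,0,0],[0,0,0]],
    [[0.06,0,0],[0,0,0]],
    [[0.1,0,0],[0,0,0]],
    [[0.13,0,0],[0,0,0]],
    [[0.13,0,0],[0,0,0]],
    [[0.13,0,0],[0,0,0]]
  ]
}}

```text
time: 4.07
eef_pos: [556.2, 79.9, 112.2]
tool_rot: [0.707, 0.034, -0.706, 0.033]
force: [0.3, -0.3, -0.3]
grip_width: 0.005
```

```bash
cat > tip.py <<'E'
from h import *
import sys
plan([*tile(int(sys.argv[1])),112])
c=camera('wrist');k=int(sys.argv[2]) if len(sys.argv)>2 else 0
cv2.imwrite(f'pics/wz{k}.png',c['pixels'])
c2=camera('scene');cv2.imwrite(f'pics/sz{k}.png',c2['pixels'])
T=np.linalg.inv(c['world_to_cam'])
d=c['range_z']
for u in (316,331):
  P=[px2w(c,u,v) for v in range(200,330)]
  e=get_state()['eef_pos']
  P=[p for p in P if abs(p[0]-e[0]-11)<4 and p[2]>e[2]-25]
  if P: print('lowest visible tip',min(P,key=lambda p:p[2]).round(1))
print(get_state()['eef_pos'].round(1),get_state()['force'].round(1))
E
python3 tip.py 3 1
```

```text
shift [0.0008 0.0074 0.0018] turn [-0.005 -0.003  0.001] pos [556.2  79.9 112.2] F [ 0.29 -0.35 -0.29] t 4.0667
lowest visible tip [567.6  84.6  93.3]
lowest visible tip [567.1  76.2  93.1]
[556.9  80.  113.2] [-0.5  0.8  0.2]
```

View pics/sz1.png

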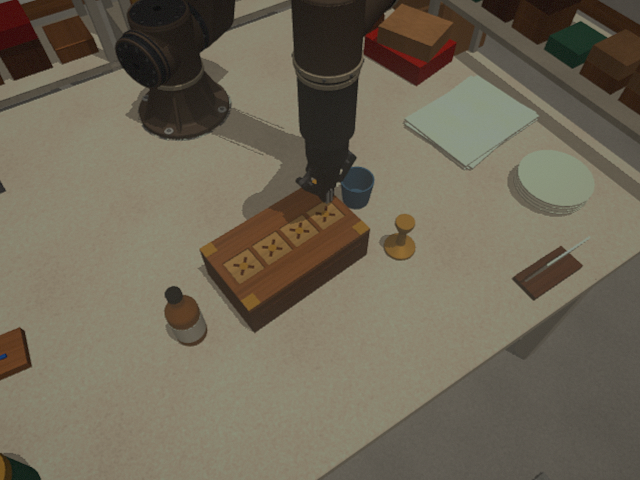

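Request:
{"fn": "drive_tool", "kwargs": {
  "motion": [
    [[0.01,0,0],[0,0,0]],
    [[0.015,0,0],[0,0,0]],
    [[0.02,0,0],[0,0,0]],
    [[0.025,0,0],[0,0,0]],
    [[0.025,0,0],[0,0,0]]
  ]
}}

```text
time: 4.58
eef_pos: [556.8, 80.0, 105.4]
tool_rot: [0.708, 0.034, -0.705, 0.033]
force: [1.1, 0.9, 0.2]
grip_width: -0.005
```

```bash
python3 tip.py 3 2
```

```text
shift [-0.0219  0.0075  0.0037] turn [-0.005 -0.005  0.002] pos [556.8  80.  105.4] F [1.07 0.86 0.18] t 4.5833
lowest visible tip [568.9  84.7  93. ]
lowest visible tip [569.5  76.6  92.4]
[556.9  80.  105.7] [-0.4  0.9  0.7]
```

View pics/wz2.png

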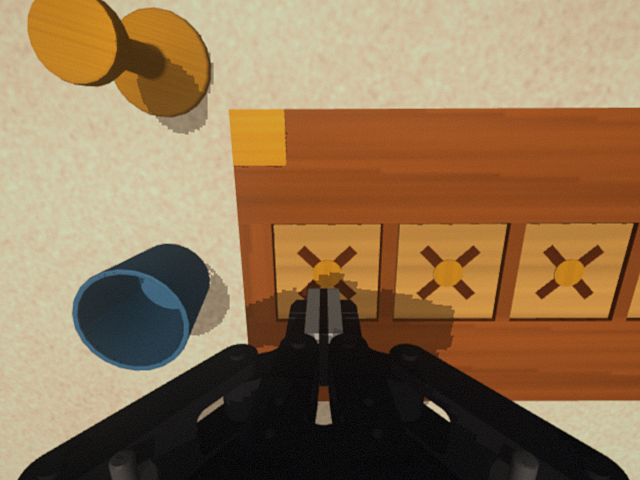

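No force, and the tile is still visibly clear below the tips, so the true tips are well above where the TCP offset predicts. Going on down in guarded steps.

Request:
{"fn": "drive_tool", "kwargs": {
  "motion": [
    [[0.01,0,0],[0,0,0]],
    [[0.02,0,0],[0,0,0]],
    [[0.03,0,0],[0,0,0]],
    [[0.03,0,0],[0,0,0]]
  ]
}}

```text
time: 5.02
eef_pos: [556.5, 79.9, 95.8]
tool_rot: [0.707, 0.034, -0.705, 0.033]
force: [0.7, 0.4, 0.0]
grip_width: -0.001
```

Request:
{"fn": "drive_tool", "kwargs": {
  "motion": [
    [[0.01,0,0],[0,0,0]],
    [[0.02,0,0],[0,0,0]],
    [[0.03,0,0],[0,0,0]],
    [[0.03,0,0],[0,0,0]]
  ]
}}

```text
time: 5.35
eef_pos: [556.0, 79.7, 86.0]
tool_rot: [0.707, 0.034, -0.706, 0.033]
force: [0.0, -0.4, -0.3]
grip_width: 0.003
```

```bash
python3 tip.py 3 3; python3 -c "
from h import *
c=camera('wrist')
for v in range(276,300,3): print(v,px2w(c,316,v).round(0),px2w(c,331,v).round(0))"
```

```text
shift [-0.0866  0.0068  0.0011] turn [-0.005 -0.002  0.001] pos [556.   79.7  86. ] F [ 0.01 -0.4  -0.31] t 5.35
lowest visible tip [563.6  83.7  93.2]
lowest visible tip [565.7  76.5  92.7]
[556.4  79.8  86.6] [ 0.9  1.2 -0. ]
276 [563.  84.  94.] [564.  76.  95.]
279 [561.  84.  94.] [562.  76.  94.]
282 [560.  83.  95.] [560.  76.  94.]
285 [558.  83.  94.] [559.  76.  94.]
288 [557.  83.  94.] [558.  76.  96.]
291 [567.  84. 118.] [568.  77. 119.]
294 [567.  84. 121.] [568.  77. 121.]
297 [567.  83. 124.] [568.  77. 124.]
```

Request:
{"fn": "drive_tool", "kwargs": {
  "motion": [
    [[0.01,0,0],[0,0,0]],
    [[0.02,0,0],[0,0,0]],
    [[0.03,0,0],[0,0,0]],
    [[0.04,0,0],[0,0,0]],
    [[0.05,0,0],[0,0,0]],
    [[0.05,0,0],[0,0,0]],
    [[0.05,0,0],[0,0,0]]
  ]
}}

```text
time: 6.08
eef_pos: [556.4, 79.8, 71.5]
tool_rot: [0.707, 0.034, -0.706, 0.033]
force: [-0.3, 0.3, 0.4]
grip_width: 0.002
```

Request:
{"fn": "drive_tool", "kwargs": {
  "motion": [
    [[0.005,0,0],[0,0,0]],
    [[0.008,0,0],[0,0,0]],
    [[0.01,0,0],[0,0,0]],
    [[0.01,0,0],[0,0,0]]
  ]
}}

```text
time: 6.42
eef_pos: [556.4, 79.8, 68.5]
tool_rot: [0.707, 0.034, -0.706, 0.033]
force: [0.4, -0.2, 0.1]
grip_width: 0.0
```

Now in small steps to contact.

Request:
{"fn": "drive_tool", "kwargs": {
  "motion": [
    [[0.003,0,0],[0,0,0]],
    [[0.006,0,0],[0,0,0]],
    [[0.008,0,0],[0,0,0]],
    [[0.008,0,0],[0,0,0]]
  ]
}}

```text
time: 6.75
eef_pos: [556.6, 79.8, 68.3]
tool_rot: [0.707, 0.034, -0.705, 0.034]
force: [-8.7, 1.0, 19.5]
grip_width: 0.004
```

Request:
{"fn": "drive_tool", "kwargs": {
  "motion": [
    [[0.003,0,0],[0,0,0]],
    [[0.006,0,0],[0,0,0]],
    [[0.008,0,0],[0,0,0]],
    [[0.008,0,0],[0,0,0]]
  ]
}}

```text
time: 7.08
eef_pos: [557.1, 80.0, 68.3]
tool_rot: [0.708, 0.035, -0.705, 0.034]
force: [-9.2, 1.0, 22.8]
grip_width: -0.001
```

```bash
python3 tip.py 3 4; python3 -c "
from h import *
c=camera('wrist')
for v in range(276,310,3): print(v,px2w(c,316,v).round(0),px2w(c,331,v).round(0))"
```

```text
shift [-0.1456  0.0075  0.004 ] turn [-0.003 -0.006  0.001] pos [557.1  80.   68.3] F [-9.22  1.05 22.76] t 7.0833
lowest visible tip [570.   84.1  92.9]
lowest visible tip [570.3  77.5  93. ]
[557.1  80.   68.3] [-8.7  1.3 22.8]
276 [572.  84.  94.] [573.  78.  94.]
279 [570.  84.  93.] [571.  78.  94.]
282 [569.  84.  94.] [570.  78.  94.]
285 [568.  84.  94.] [568.  77.  94.]
288 [566.  84.  94.] [568.  77.  95.]
291 [568.  84. 100.] [569.  78. 100.]
294 [568.  84. 103.] [568.  78. 103.]
297 [568.  84. 105.] [568.  78. 105.]
300 [569.  84. 109.] [569.  78. 108.]
303 [568.  84. 111.] [568.  78. 110.]
306 [568.  84. 112.] [569.  78. 114.]
309 [568.  83. 115.] [569.  78. 116.]
```

View pics/wz4.png

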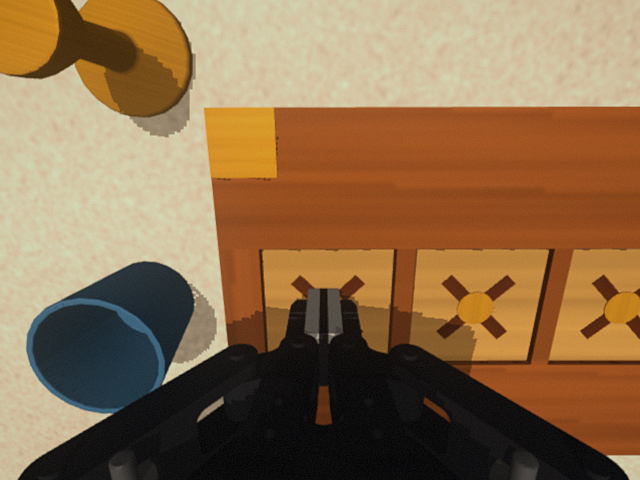

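View pics/sz4.png

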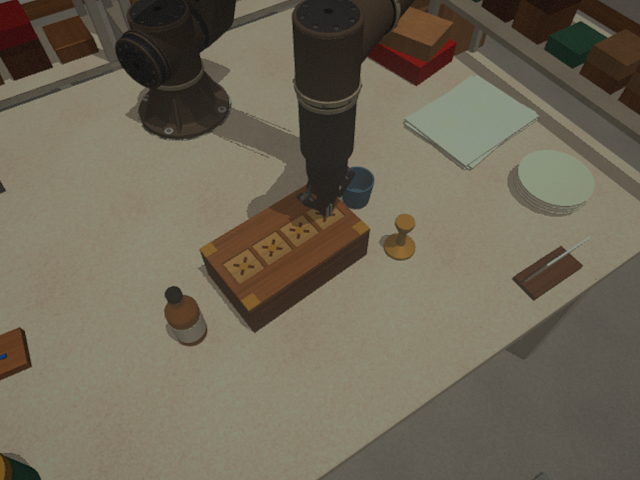

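Tile 3 resists over 20 N at TCP z 68.3 with no give, so it's solid. Lifting and moving to tile 2.

Request:
{"fn": "drive_tool", "kwargs": {
  "motion": [
    [[-0.03,0,0],[0,0,0]],
    [[-0.05,0,0],[0,0,0]],
    [[-0.05,0.1,0],[0,0,0]],
    [[-0.05,0.227,0.004],[0,0,0]],
    [[-0.05,0.227,0.004],[0,0,0]],
    [[-0.05,0.227,0.004],[0,0,0]],
    [[-0.05,0.227,0.004],[0,0,0]]
  ]
}}

```text
time: 7.82
eef_pos: [562.5, 11.8, 83.3]
tool_rot: [0.708, 0.034, -0.705, 0.034]
force: [-0.1, 0.4, -0.4]
grip_width: 0.0
```

```bash
python3 -c "
from h import *
plan([*tile(2),70])"
```

```text
shift [ 0.0442 -0.0003  0.0006] turn [-0.004 -0.006  0.001] pos [562.5  11.8  83.3] F [-0.07  0.43 -0.42] t 7.8167
```

Request:
{"fn": "drive_tool", "kwargs": {
  "motion": [
    [[0.02,0,0],[0,0,0]],
    [[0.04,0,0],[0,0,0]],
    [[0.046,0,0],[0,0,0]],
    [[0.05,0,0],[0,0,0]],
    [[0.054,0,0],[0,0,0]],
    [[0.058,0,0],[0,0,0]],
    [[0.058,0,0],[0,0,0]]
  ]
}}

```text
time: 8.4
eef_pos: [562.1, 12.5, 68.3]
tool_rot: [0.708, 0.035, -0.705, 0.035]
force: [-12.6, 1.7, 28.1]
grip_width: -0.004
```

Tile 2 is solid too (stopped at z 68.3 with 28 N). On to tile 1.

Request:
{"fn": "drive_tool", "kwargs": {
  "motion": [
    [[-0.03,0,0],[0,0,0]],
    [[-0.05,0,0],[0,0,0]],
    [[-0.05,0.1,0],[0,0,0]],
    [[-0.05,0.222,0],[0,0,0]],
    [[-0.05,0.222,0],[0,0,0]],
    [[-0.05,0.222,0],[0,0,0]],
    [[-0.05,0.222,0],[0,0,0]]
  ]
}}

```text
time: 8.98
eef_pos: [568.5, -53.8, 82.8]
tool_rot: [0.708, 0.035, -0.705, 0.034]
force: [-0.3, -0.8, 0.5]
grip_width: 0.002
```

```bash
python3 -c "
from h import *
plan([*tile(1),70])"
```

```text
shift [ 0.0428  0.     -0.0015] turn [-0.002 -0.006  0.   ] pos [568.5 -53.8  82.8] F [-0.26 -0.76  0.52] t 8.9833
```

Request:
{"fn": "drive_tool", "kwargs": {
  "motion": [
    [[0.02,0,0],[0,0,0]],
    [[0.04,0,0],[0,0,0]],
    [[0.046,0,0],[0,0,0]],
    [[0.05,0,0],[0,0,0]],
    [[0.053,0,0],[0,0,0]],
    [[0.056,0,0],[0,0,0]],
    [[0.056,0,0],[0,0,0]]
  ]
}}

```text
time: 9.57
eef_pos: [568.1, -53.0, 68.3]
tool_rot: [0.708, 0.035, -0.705, 0.035]
force: [-10.9, 4.8, 26.3]
grip_width: -0.003
```

Request:
{"fn": "drive_tool", "kwargs": {
  "motion": [
    [[-0.03,0,0],[0,0,0]],
    [[-0.05,0,0],[0,0,0]],
    [[-0.05,0.1,0],[0,0,0]],
    [[-0.05,0.222,0],[0,0,0]],
    [[-0.05,0.222,0],[0,0,0]],
    [[-0.05,0.222,0],[0,0,0]],
    [[-0.05,0.222,0],[0,0,0]]
  ]
}}

```text
time: 10.15
eef_pos: [574.6, -119.3, 82.9]
tool_rot: [0.708, 0.035, -0.705, 0.035]
force: [-0.1, 0.8, 0.6]
grip_width: 0.002
```

```bash
python3 -c "
from h import *
plan([*tile(0),70])"
```

```text
shift [ 0.043   0.0007 -0.003 ] turn [-0.001 -0.005 -0.   ] pos [ 574.6 -119.3   82.9] F [-0.07  0.76  0.59] t 10.15
```

Request:
{"fn": "drive_tool", "kwargs": {
  "motion": [
    [[0.02,0,0],[0,0,0]],
    [[0.04,0,0],[0,0,0]],
    [[0.046,0,0],[0,0,0]],
    [[0.05,0,0],[0,0,0]],
    [[0.053,0,0],[0,0,0]],
    [[0.056,0,0],[0,0,0]],
    [[0.056,0,0],[0,0,0]]
  ]
}}

```text
time: 10.73
eef_pos: [574.7, -119.0, 66.2]
tool_rot: [0.708, 0.035, -0.705, 0.035]
force: [-1.4, 1.0, 1.7]
grip_width: -0.001
```

Tile 0 gives: z 66.2 with only about 2 N. Pressing it further down.

Request:
{"fn": "drive_tool", "kwargs": {
  "motion": [
    [[0.006,0,0],[0,0,0]],
    [[0.012,0,0],[0,0,0]],
    [[0.016,0,0],[0,0,0]],
    [[0.02,0,0],[0,0,0]],
    [[0.022,0,0],[0,0,0]],
    [[0.022,0,0],[0,0,0]],
    [[0.022,0,0],[0,0,0]]
  ]
}}

```text
time: 11.32
eef_pos: [575.1, -119.2, 62.1]
tool_rot: [0.708, 0.035, -0.704, 0.036]
force: [-9.9, 4.1, 24.2]
grip_width: -0.004
```

```bash
python3 -c "
from h import *
print(get_state()['force'])
c=camera('scene');cv2.imwrite('pics/s9.png',c['pixels'])"
```

```text
[-9.8628481   4.0790497  24.24699007]
```

View pics/s9.png

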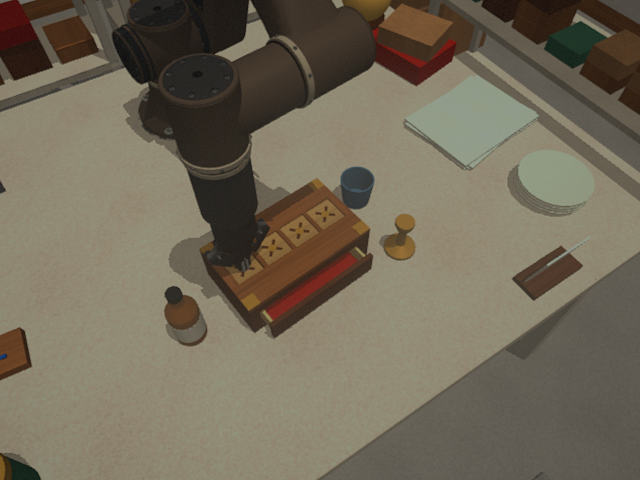

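The tile hit its stop at 24 N after about 6 mm and the drawer is out, its red interior visible around (315,285). Now I'll lift straight up.

Request:
{"fn": "drive_tool", "kwargs": {
  "motion": [
    [[-0.03,0,0],[0,0,0]],
    [[-0.08,0,0],[0,0,0]],
    [[-0.16,0,0],[0,0,0]],
    [[-0.25,0,0],[0,0,0]],
    [[-0.35,0,0],[0,0,0]],
    [[-0.4,0,0],[0,0,0]],
    [[-0.4,0,0],[0,0,0]],
    [[-0.4,0,0],[0,0,0]],
    [[-0.4,0,0],[0,0,0]],
    [[-0.4,0,0],[0,0,0]]
  ]
}}

```text
time: 12.2
eef_pos: [573.7, -119.2, 180.7]
tool_rot: [0.707, 0.035, -0.705, 0.035]
force: [-0.4, 0.6, -0.1]
grip_width: -0.0
```

```bash
python3 -c "
from h import *
print(get_state()['force'],get_state()['eef_pos'])
c=camera('scene');cv2.imwrite('pics/s10.png',c['pixels'])
for t in ('cup','bottle','candlestick'):
    for l in landmark_of('scene',t)[:1]: print(t,l['p'],l['xy'],px2w(c,*l['xy'],z=0).round(1))
    for m in masks_of('scene',t)[:1]: print(m['extent'])
for l in landmark_of('scene','drawer_front')[:1]:
    p=px2w(c,*l['xy'],z=62);d=p[:2]-CH;print('front',l['p'],l['xy'],p, 'out',d@[np.cos(YAW),np.sin(YAW)]-85)
c=camera('wrist');cv2.imwrite('pics/w10.png',c['pixels'])
"
```

```text
[-0.37344214  0.55313006 -0.11075209] [ 573.6667268  -119.22349947  180.74274859]
cup 0.81 [356.2, 198.2] [500.6 202.8   0. ]
[339.8, 167.7, 373.7, 210.4]
bottle 0.73 [189.6, 333.2] [ 598.8 -261.1   -0. ]
[160.9, 287.1, 205.8, 350.0]
candlestick 0.72 [400.4, 244.1] [657.1 209.1   0. ]
[384.7, 211.6, 413.0, 262.5]
front 0.8 [329.2, 296.4] [706.42750134  -9.93600942  62.        ] out 56.1206248582655
```

View pics/s10.png

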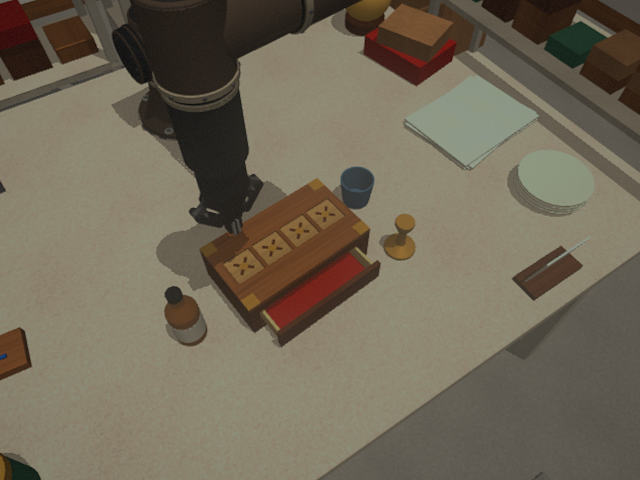

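View pics/w10.png

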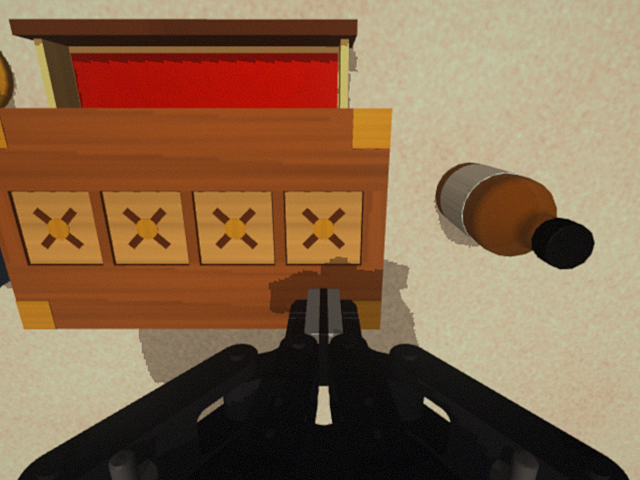

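Drawer out, tile 0 unobstructed, objects in place. I'll wait a moment, then measure the drawer and tile height again.

Request:
{"fn": "drive_tool", "kwargs": {
  "motion": [
    [[0,0,0],[0,0,0]],
    [[0,0,0],[0,0,0]],
    [[0,0,0],[0,0,0]],
    [[0,0,0],[0,0,0]],
    [[0,0,0],[0,0,0]],
    [[0,0,0],[0,0,0]],
    [[0,0,0],[0,0,0]],
    [[0,0,0],[0,0,0]]
  ]
}}

```text
time: 13.32
eef_pos: [574.4, -119.2, 182.0]
tool_rot: [0.708, 0.035, -0.704, 0.035]
force: [1.2, -0.9, -0.8]
grip_width: 0.002
```

```bash
python3 -c "
from h import *
print(get_state()['force'],get_state()['eef_pos'],get_state()['dq'].round(3))
c=camera('wrist');K=c['K'];T=np.linalg.inv(c['world_to_cam'])
v,u=np.mgrid[0:300,0:400];v=v.ravel();u=u.ravel();d=c['range_z'][v,u]
P=(T[:3,:3]@(np.linalg.inv(K)@np.c_[u,v,np.ones(len(u))].T*d)).T+T[:3,3]
ex=np.array([np.cos(YAW),np.sin(YAW)]);ey=np.array([-ex[1],ex[0]])
q=np.c_[(P[:,:2]-CH)@ex,(P[:,:2]-CH)@ey,P[:,2]]
for y in (-99,-33,33,99):
  m=(abs(q[:,0])<25)&(abs(q[:,1]-y)<25)&(abs(q[:,2]-92)<15);print(y,np.median(q[m,2]),m.sum())
m=(abs(q[:,2]-62)<4)&(q[:,0]>90)&(abs(q[:,1])<90);print('front edge x-85',np.percentile(q[m,0],[90,97,99])-85)
c=camera('scene')
for l in landmark_of('scene','drawer_front')[:1]:
    p=px2w(c,*l['xy'],z=62);d=p[:2]-CH;print('front',l['p'],l['xy'],p, 'out',d@ex-85)
"
```

```text
[ 1.18792616 -0.85464962 -0.81041697] [ 574.38347265 -119.17898498  182.02023233] [-0.     0.001 -0.002 -0.002  0.    -0.001]
-99 93.95769710655625 4248
-33 93.91123296011085 4261
33 93.86196111343867 4257
99 93.81953648071038 4265
front edge x-85 [59.50785299 60.23881951 60.42696507]
front 0.84 [329.3, 295.0] [704.04773272  -8.1269163   62.        ] out 53.93230151628185
```

Wrist depth gives the drawer 60 mm out and tile 0 level with the others, so I'm handing in.

```bash
python3 -c "
from cell import *
print(finish_job())"
```

```text
the job is handed in; nothing more can be done
None
```

The secret drawer is out, the button tile is back up, and I've handed the job in; no verdict was reported. I pressed the tiles in the order 3, 2, 1, 0. Tiles 3, 2 and 1 were solid, stopping dead at 20–28 N. Tile 0 gave at about 2 N, and I pressed it about 6 mm down to its stop, then lifted straight up. It took roughly 14 of the 51 s.

**Last checks:**
- **Drawer:** wrist depth put it about 60 mm out. The network's landmark in the scene camera read lower, 54–56 mm, but still above the required 50 mm.
- **Tile 0:** its face is level with the other three, within 0.2 mm.
- **Cup, bottle and candlestick:** all upright. Their measured positions changed by at most about 7 mm, about what I'd expect from the network's error; the gripper never went near them.
- **Robot:** clear of everything, with only noise-level force readings (about 1–2 N).

**Disagreement:** the fingertips touched the tiles at TCP z of about 68 mm, not the 107 mm that the stated 14 mm tip offset implies. Both cameras showed the tips 25–30 mm behind the reported TCP, so I came down in small steps and went by the force reading instead.

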